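Put the calibration shims to soak in their pots

TASK

The three steel calibration shims must settle to vault temperature: take them out of the walnut stand and stand each one upright inside the pot of its size, small in small, medium in medium, large in large. Close the large pot over its shim with the grey lid, fully home on the rim, and leave the torque driver, the borehole sensor and the pewter weight where they are.

Things in the scene. Friction and masses are not known exactly. Their poses are not given: they have to be found in the camera images.
- shim_small_center (a point): centre (half-way up) of the small bright-steel calibration shim, a loose upright plate 26 mm wide (its x) by 14 mm thick (its y) by 40 mm high (its z, up); at the start it stands in one of the three slots of the dark walnut stand. The stand is fixed, its upper face is 18 mm above the shelf, its slots are 10 mm deep, 17 mm wide and 70 mm apart, so 30 mm of this shim shows above the wood
- shim_medium_center (a point): centre (half-way up) of the medium bright-steel calibration shim, a loose upright plate 36 mm wide (its x) by 14 mm thick (its y) by 52 mm high (its z, up); at the start it stands in one of the three slots of the dark walnut stand. The stand is fixed, its upper face is 18 mm above the shelf, its slots are 10 mm deep, 17 mm wide and 70 mm apart, so 42 mm of this shim shows above the wood
- shim_large_center (a point): centre (half-way up) of the large bright-steel calibration shim, a loose upright plate 46 mm wide (its x) by 14 mm thick (its y) by 64 mm high (its z, up); at the start it stands in one of the three slots of the dark walnut stand. The stand is fixed, its upper face is 18 mm above the shelf, its slots are 10 mm deep, 17 mm wide and 70 mm apart, so 54 mm of this shim shows above the wood
- pot_small: the small round open aluminium pot, fixed to the shelf: outer diameter 92 mm, inner diameter 84 mm, rim 50 mm above the shelf, flat inner floor 4 mm above the shelf. Origin at the centre of its underside, z up
- pot_medium: the medium round open aluminium pot, fixed to the shelf: outer diameter 104 mm, inner diameter 96 mm, rim 66 mm above the shelf, flat inner floor 4 mm above the shelf. Origin at the centre of its underside, z up
- pot_large: the large round open aluminium pot, fixed to the shelf: outer diameter 116 mm, inner diameter 108 mm, rim 84 mm above the shelf, flat inner floor 4 mm above the shelf. Origin at the centre of its underside, z up
- lid_knob (a point): centre of the black knob (26 mm diameter, 26 mm high, upright) of the loose grey lid, 27 mm above the lid's underside. The lid is a disc of 120 mm diameter, 5 mm thick, with a tapered plug beneath it (9 mm deep, 90 mm diameter at its foot, 102 mm under the disc) that enters the mouth of the large pot; at the start it lies plug down on the shelf. When fully seated the disc rests on the rim and this point is 102 mm above the shelf
- driver_grip (a point): bystander: yellow-handled torque driver, 200 mm long, lying on the shelf; a point in its handle, its x along the driver towards the blade
- sensor_center (a point): bystander: black cylindrical borehole sensor standing upright, 50 mm diameter, 102 mm high; a point on its axis 50 mm above the shelf
- weight_center (a point): bystander: dull pewter weight with a knob, 44 mm diameter, 52 mm high; its centre, 26 mm above the shelf
There are look-alikes about, which are no part of the job. What is shaped like the part that bears shim_medium_center but purple is not meant. What is shaped like the part that bears lid_knob but yellow is not meant.

How it is judged:
By the outcome, as a careful person would: the job done as asked, in the order asked, and still so for the second after the job is handed in, with the robot touching nothing.
It also fails if it takes over 112 s, if anything falls off the work surface, if the arm or the gripper's body presses on something with over 40 N, if the wrist force passes 120 N, or if a joint passes its speed limit or range.

ROBOT

A 7-joint arm with a two-finger parallel gripper is mounted at the origin on the work surface. World frame = base frame: x ahead of the robot, y to its left, z up, the work surface at z = 0. Lengths are in m, angles in rad, forces in N, time in s.
With the tool pointing down it reaches from about 0.35 to 0.9 m from the base axis. Payload 8.1 kg.
Tool frame: the origin (TCP) lies on the centre line of the jaws, within the pads' length; the fingertips stand 25 mm ahead of it and the grasp point (between the pads) lies 6 mm ahead of it; z points along the fingers, y is the line along which they close (so a half turn about z gives the same grasp; the last joint's range is limited). The gripper opens to 85 mm and grips with 20 to 120 N. Pads are 22 mm wide; open, the fingers measure 114 mm over their backs; the gripper's body (76 mm by 85 mm) begins 54 mm behind the grasp point. The pads swing forward as they close: fully open they stand 13 mm farther back than shut.
Start: joints at [-1.449, 0.434, 0.025, 1.573, -0.012, 1.134, -0.075], TCP at [0.139, 0.609, 0.256] pointing down, gripper open.
Joint ranges: [-2.62, 2.62], [-0.44, 2.09], [-1.27, 1.32], [0.08, 2.57], [-1.32, 4.46], [0.12, 2], [-2.74, 2.74]. Speed limits (rad/s): [2.22, 2.22, 3.01, 3.01, 3.14, 3.14, 3.14].

INTERFACE

Orientations are given as a rotation vector (axis times angle).
In Python, from bench import env gives the robot as it stands.
- The arm moves only by the tool jog_arm, never from a script. Its argument "commands" is a list of rows, each a list of 7 numbers: the shift along the world's x, y, z in cm, then the turn, a rotation vector about the world's x, y, z in rad, then the opening, from 0 (shut) to 1 (fully open). A call has 1 to 12 rows; each row shifts and turns the commanded pose from where the row before left it; what a row does not reach is not made up. A row lasts 1/8 s, in which the tool goes at most 62.5 mm and 10.7 degrees, less where a joint would pass 70% of its speed; a pose out of reach is approached as far as the arm can. A call with a gripper value outside its range is refused whole. The fingers move at their own pace and stop on an object; "grip_force" is the grip in N (left out, the last holds). Time passes only in rows, so rows that do not move let the fingers close. It gives the time, the measured TCP pose, the force, the opening and the grip force at its end, in the units of the state.
- env.get_state(): the state, without advancing time (a new reading comes with each control period).
- env.get_image(name): name is "scene" or "top"; returns a dict with "image" (400x640x3 uint8, red, green, blue), "camera_matrix" (3x3 intrinsics, pixels), "xyz" and "orientation" of the camera in the world. Camera axes: x right, y down, z forward; pixel columns grow to the right and rows downward; lengths in m; the calibration is good to about 2 mm. A picture is of the moment at which its call begins. There is no depth.
- env.job_done(): hands the job in; it is judged then, once.
Trained networks look in the newest picture that a camera, given by its name, has taken for a name from the list of things; names that differ only in an ending like _2 or _b are one class to them, and where a whole thing is asked for, a point or a joint stands for the part that bears it (a point fixed in the world has none). Each returns a list of dicts, best first, with "conf" (0 to 1); they miss things now and then, are a little off and sometimes report something else, mostly with a low value. They report only what shows in the picture. A call takes as long as a camera call. They do not tell look-alikes from the thing itself.
- env.look_for(camera, name): "rect" ([left, top, right, bottom] in pixels, round what is visible of it).
- env.cut_out(camera, name): "pixels" (400x640 bool, what is visible of it) and "rect" ([left, top, right, bottom] in pixels, round what is visible of it).
The state is a dict: "t": time; "joints": joint angles; "joint_vel": joint speeds; "effort": joint torques, N m; "tool_pos": TCP position; "orientation": TCP orientation; "force": force on the tool from outside, world axes, zero at the start; "moment": the same for the moment, N m; "gripper_width": opening from 0.0 (shut) to 1.0 (fully open); "gripper_force": force on a finger pad.
Only numpy, scipy, OpenCV 4.12 (cv2) and the standard library are available. Lean on these libraries where they do the work, as an engineer would, in place of code of your own. Each camera call takes 0.05 s, during which the arm holds its last target. There are 200 camera calls.

## Working session

There is one attempt and no reset: what is moved stays moved. The work goes in short steps, Python scripts to look and compute and a tool call to move; the robot and the scene stay as the last step left them, time stands still between calls to the robot, and variables do not carry over. Pictures are saved under pics/ and viewed, at most 14 in all, crops included, and the job is handed in when it is done.

Besides the shell and the picture viewer there is one more tool, called after ">>>" by a JSON object that holds its "method" and its "body", one argument or row to a line. jog_arm: Moves the arm, as the interface text tells. Its arguments: {"type":"object","properties":{"commands":{"type":"array"},"grip_force":{"type":"number"}},"required":["commands"]}

```bash
mkdir -p pics; cat > h.py <<'E'
import numpy as np, cv2
from scipy.spatial.transform import Rotation as R
from bench import env
def rot(o):
    o=np.array(o,float)
    return o if o.shape==(3,3) else (R.from_rotvec(o).as_matrix() if o.shape==(3,) else R.from_quat(o).as_matrix())
def proj(c,p):
    q=(np.atleast_2d(p)-c['xyz'])@rot(c['orientation']); q=q@np.array(c['camera_matrix']).T
    return q[:,:2]/q[:,2:]
def back(c,uv,z):
    d=np.array([*uv,1.])@np.linalg.inv(np.array(c['camera_matrix'])).T; d=rot(c['orientation'])@d
    return np.array(c['xyz'])+d*(z-c['xyz'][2])/d[2]
def save(c,n,box=None,s=1):
    im=c['image'][:,:,::-1]
    if box: im=im[box[1]:box[3],box[0]:box[2]]
    cv2.imwrite('pics/'+n,cv2.resize(im,None,fx=s,fy=s,interpolation=cv2.INTER_CUBIC))
E
python3 - <<'E'
from h import *
for n in ('scene','top'):
    c=env.get_image(n); save(c,n+'0.png'); print(n,c['xyz'],c['orientation'],c['camera_matrix'])
    for k in 'shim_small_center shim_medium_center shim_large_center pot_small pot_medium pot_large lid_knob driver_grip sensor_center weight_center'.split():
        print(k,[(np.round(d['rect']).tolist(),round(d['conf'],2)) for d in env.look_for(n,k)[:4]])
print(env.get_state())
E
```

```text
scene [ 1.37439503 -0.8010623   0.79385865] [-2.03464686 -0.90167497  0.45175885] [[505.86663504   0.         321.03110903]
 [  0.         505.86663504 200.75055366]
 [  0.           0.           1.        ]]
shim_small_center [([207.0, 210.0, 219.0, 228.0], 0.53)]
shim_medium_center [([249.0, 184.0, 265.0, 208.0], 0.64), ([238.0, 225.0, 250.0, 250.0], 0.52)]
shim_large_center [([228.0, 191.0, 246.0, 219.0], 0.68)]
pot_small [([396.0, 134.0, 430.0, 165.0], 0.93)]
pot_medium [([338.0, 134.0, 376.0, 167.0], 0.88)]
pot_large [([329.0, 162.0, 374.0, 214.0], 0.95)]
lid_knob [([240.0, 251.0, 295.0, 294.0], 0.96), ([283.0, 212.0, 333.0, 244.0], 0.79), ([111.0, 235.0, 166.0, 265.0], 0.64), ([418.0, 172.0, 437.0, 206.0], 0.51)]
driver_grip [([346.0, 231.0, 399.0, 264.0], 0.94)]
sensor_center [([418.0, 170.0, 440.0, 208.0], 0.9)]
weight_center [([289.0, 161.0, 303.0, 187.0], 0.68)]
top [ 0.53114908 -0.10289851  1.10266228] [-2.1809969   2.18149166 -0.04839861] [[384.95808117   0.         319.21711768]
 [  0.         384.95808117 194.63436649]
 [  0.           0.           1.        ]]
shim_sma
[... 589 characters left out ...]
)]
{'t': 1.1, 'joints': array([-1.44859571,  0.43449501,  0.02498519,  1.57320023, -0.0116187 ,
        1.13400593, -0.07511196]), 'joint_vel': array([ 0.00011692, -0.00034923,  0.00041634,  0.00038068, -0.00095091,
        0.00085009,  0.00131293]), 'effort': array([ 9.91628258e-04, -6.70307851e+01,  1.02326352e+00, -3.16571724e+01,
        1.50740513e-02,  2.16387823e-03, -1.53100171e-05]), 'tool_pos': array([0.13933415, 0.60928019, 0.25632568]), 'orientation': array([-3.52514341e-01, -3.12174237e+00, -5.79490535e-05]), 'force': array([-0.33866998, -0.49499001,  0.07670742]), 'moment': array([-0.09379507,  0.03295186, -0.00830282]), 'gripper_force': 0.0, 'gripper_width': 1.000333915274213}
```

View pics/scene0.png

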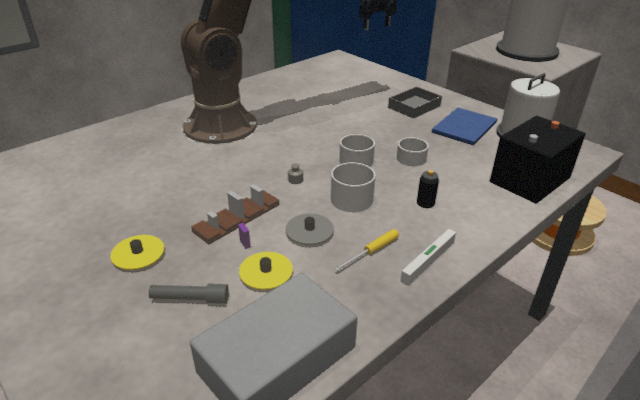

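View pics/top0.png

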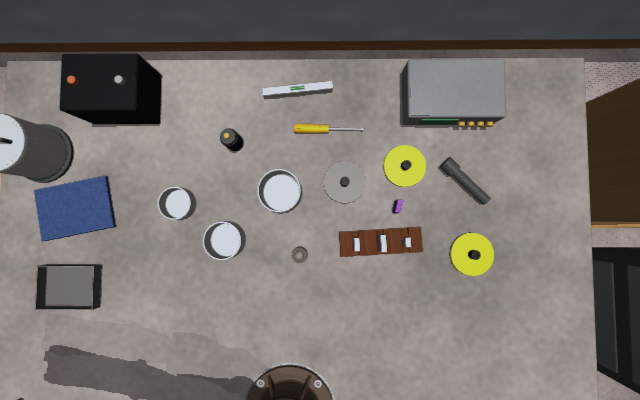

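The stand is at about (381,242) in the top view. From left to right it holds the medium shim (354,245), the large (383,243) and the small (408,241). The purple plate at (398,206) is the shim look-alike, so it is not meant. Three lids show: grey at (345,182), and yellow at (405,165) and (472,254). Only the grey one fits. I'll confirm these in a crop and measure.

```bash
cat > m.py <<'E'
from h import *
from scipy.optimize import least_squares
a=np.linspace(0,2*np.pi,60,endpoint=False)
def ring(r,z): return np.c_[r*np.cos(a),r*np.sin(a),0*a+z]
def box(w,t,z0,z1): return np.array([[x,y,z] for x in(-w/2,w/2) for y in(-t/2,t/2) for z in(z0,z1)])
def hullstat(c,pts):
    h=cv2.convexHull(proj(c,pts).astype(np.float32)); m=cv2.moments(h); return np.array([m['m10']/m['m00'],m['m01']/m['m00']])
def fit(obs,pts,x0):
    # obs: list of (cam, mask); match centroid of convex hulls
    T=[]
    for c,mask in obs:
        ys,xs=np.nonzero(mask); h=cv2.convexHull(np.c_[xs,ys].astype(np.float32)); m=cv2.moments(h)
        T.append((m['m10']/m['m00'],m['m01']/m['m00']))
    f=lambda p:np.concatenate([hullstat(c,pts+[*p,0])-t for (c,_),t in zip(obs,T)])
    s=least_squares(f,x0,diff_step=1e-4); return s.x,s.fun
def pick(cam,name,uv):
    ds=env.cut_out(cam,name)
    ds=[d for d in ds if np.hypot((d['rect'][0]+d['rect'][2])/2-uv[0],(d['rect'][1]+d['rect'][3])/2-uv[1])<12]
    return ds[0]['pixels'] if ds else None
E
python3 - <<'E'
from m import *
cs,ct=env.get_image('scene'),env.get_image('top')
save(ct,'crop_top.png',(320,135,510,285),4)
im=ct['image'].astype(int); hsv=cv2.cvtColor(ct['image'],cv2.COLOR_RGB2HSV)
sub=np.zeros((400,640),np.uint8); sub[222:262,335:427]=1
br=((im[:,:,0]-im[:,:,2]>18)&(sub>0))
ys,xs=np.nonzero(br); r=cv2.minAreaRect(np.c_[xs,ys].astype(np.float32)); print('stand',r)
bp=cv2.boxPoints(r); W=np.array([back(ct,p,.018)[:2] for p in bp]); print('stand w',W.round(4).tolist(), W.mean(0))
e=max([W[1]-W[0],W[2]-W[1]],key=np.linalg.norm); e=e*np.sign(e[1]); yaw=np.arctan2(-e[0],e[1]); print('len',np.linalg.norm(e),'yaw',yaw)
Rz=R.from_rotvec([0,0,yaw]).as_matrix()
items={'pot_small':(np.r_[ring(.046,0),ring(.046,.05)],(177,203),(413,150)),
'pot_medium':(np.r_[ring(.052,0),ring(.052,.066)],(223,240),(357,151)),
'pot_large':(np.r_[ring(.058,0),ring(.058,.084)],(280,190),(352,187)),
'lid_knob':(np.r_[ring(.045,0),ring(.06,.009),ring(.06,.014),ring(.013,.04)],(345,182),(308,228)),
'shim_small_center':(box(.026,.014,.018,.048)@Rz.T,(407,241),(213,219)),
'shim_medium_center':(box(.036,.014,.018,.060)@Rz.T,(354,245),(257,196)),
'shim_large_center':(box(.046,.014,.018,.072)@Rz.T,(382,243),(237,205))}
for k,(p,ut,us) in items.items():
    x0=back(ct,ut,.03)[:2]; ob=[]
    for cam,c,u in(('top',ct,ut),('scene',cs,us)):
        m=pick(cam,k,u)
        if m is not None: 
            ob.append((c,m)); x,f=fit([(c,m)],p,x0); print(k,cam,x.round(4),m.sum())
    if ob: x,f=fit(ob,p,x0); print('   both',x.round(4),'res px',f.round(2),'reach',np.hypot(*x).round(3))
E
```

```text
stand ((380.48443603515625, 241.2509765625), (25.76223373413086, 83.15025329589844), 86.42366790771484)
stand w [[0.4964, -0.1369], [0.5111, -0.3688], [0.4397, -0.3721], [0.4249, -0.1412]] [ 0.4680213 -0.2547352]
len 0.23239265718696564 yaw 0.06309827378550437
pot_small top [0.5752 0.3168] 1063
pot_small scene [0.572  0.3272] 723
   both [0.5755 0.3192] res px [-0.85 -0.12 -0.76  1.29] reach 0.658
pot_medium top [0.4723 0.1783] 1311
pot_medium scene [0.4651 0.1909] 944
   both [0.4718 0.1811] res px [-1.02  0.18 -0.69  1.88] reach 0.505
pot_large top [0.6068 0.0224] 1557
pot_large scene [0.6067 0.0281] 1927
   both [0.6075 0.0245] res px [-0.76 -0.27 -0.72  0.62] reach 0.608
lid_knob top [ 0.6349 -0.155 ] 1342
lid_knob scene [ 0.6354 -0.1509] 1162
   both [ 0.6356 -0.1531] res px [-0.7  -0.23 -0.59  0.4 ] reach 0.654
shim_small_center top [ 0.4686 -0.3244] 74
shim_small_center scene [ 0.472  -0.3231] 159
   both [ 0.47   -0.3234] res px [-0.38 -0.49 -0.55 -0.33] reach 0.57
shim_medium_center scene [ 0.4664 -0.1835] 171
   both [ 0.4664 -0.1835] res px [-0.  0.] reach 0.501
shim_large_center top [ 0.466  -0.2563] 118
shim_large_center scene [ 0.4679 -0.2519] 308
   both [ 0.4671 -0.254 ] res px [-0.85 -0.43 -0.86  0.19] reach 0.532
```

View pics/crop_top.png

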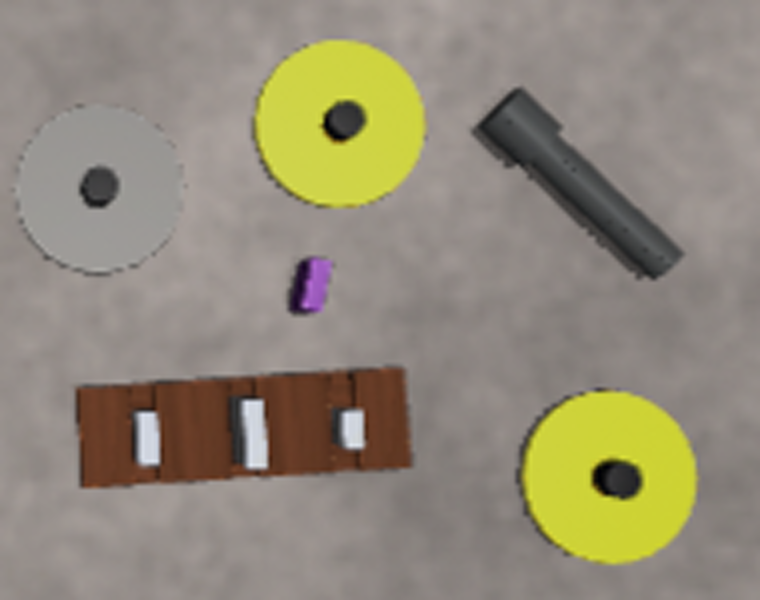

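The crop confirms the grey lid at (345,182), with steel medium, large and small shims left to right in the stand. The purple plate and the two yellow lids are not meant. The shim positions agree with the stand's geometry at 70 mm spacing, so I'm moving to the small shim.

>>> {"method": "jog_arm", "body": {
  "commands": [
    [3.6,-4.1,0,0,0,0.072,0.5],
    [3.6,-4.1,0,0,0,0.072,0.5],
    [3.6,-4.1,0,0,0,0.072,0.5],
    [3.6,-4.1,0,0,0,0.072,0.5],
    [3.6,-4.1,0,0,0,0,0.5],
    [3.6,-4.1,0,0,0,0,0.5],
    [3.6,-4.1,0,0,0,0,0.5],
    [3.6,-4.1,0,0,0,0,0.5],
    [3.6,-4.1,0,0,0,0,0.5],
    [3.6,-4.1,0,0,0,0,0.5]
  ],
  "grip_force": 40
}}

```text
t: 3.15
tool_pos: [0.5004, 0.1979, 0.2566]
orientation: [-0.099, 3.139, 0.001]
force: [1.0, 0.7, -0.2]
gripper_width: 0.499
gripper_force: 0.0
```

>>> {"method": "jog_arm", "body": {
  "commands": [
    [-0.3,-4.4,0,0,0,0,0.5],
    [-0.3,-4.4,0,0,0,0,0.5],
    [-0.3,-4.4,0,0,0,0,0.5],
    [-0.3,-4.4,0,0,0,0,0.5],
    [-0.3,-4.4,0,0,0,0,0.5],
    [-0.3,-4.4,0,0,0,0,0.5],
    [-0.3,-4.4,0,0,0,0,0.5],
    [-0.3,-4.4,0,0,0,0,0.5],
    [-0.3,-4.4,0,0,0,0,0.5],
    [-0.3,-4.4,0,0,0,0,0.5],
    [0,-4.4,0,0,0,0,0.5],
    [0,-4,0,0,0,0,0.5]
  ]
}}

```text
t: 4.65
tool_pos: [0.4692, -0.3263, 0.2565]
orientation: [-0.099, 3.14, -0.0]
force: [0.3, -0.1, 0.0]
gripper_width: 0.497
gripper_force: 0.0
```

>>> {"method": "jog_arm", "body": {
  "commands": [
    [0,0,0,0,0,0,0.5],
    [0,0,0,0,0,0,0.5]
  ]
}}

```text
t: 4.9
tool_pos: [0.4694, -0.324, 0.2561]
orientation: [0.099, -3.14, -0.001]
force: [0.9, 0.5, -0.7]
gripper_width: 0.505
gripper_force: 0.0
```

>>> {"method": "jog_arm", "body": {
  "commands": [
    [0,0,-4,0,0,0,0.5],
    [0,0,-4,0,0,0,0.5],
    [0,0,-4,0,0,0,0.5],
    [0,0,-3,0,0,0,0.5],
    [0,0,0,0,0,0,0.5]
  ]
}}

```text
t: 5.52
tool_pos: [0.4686, -0.3223, 0.1046]
orientation: [0.102, -3.136, -0.005]
force: [0.3, 0.6, 0.7]
gripper_width: 0.5
gripper_force: 0.0
```

```bash
python3 - <<'E'
from h import *
c=env.get_image('scene'); save(c,'near1.png',(150,130,310,250),5)
s=env.get_state(); print(s['tool_pos'],s['orientation'])
print(proj(c,s['tool_pos']-[0,0,.025]), [(d['rect'],d['conf']) for d in env.look_for('scene','shim_small_center')])
E
```

```text
[ 0.46945574 -0.32334992  0.10623826] [ 1.01431666e-01 -3.13882205e+00 -2.02203636e-03]
[[210.1935255  202.93025812]] [([208.4, 211.7, 217.0, 225.1], 0.46)]
```

View pics/near1.png

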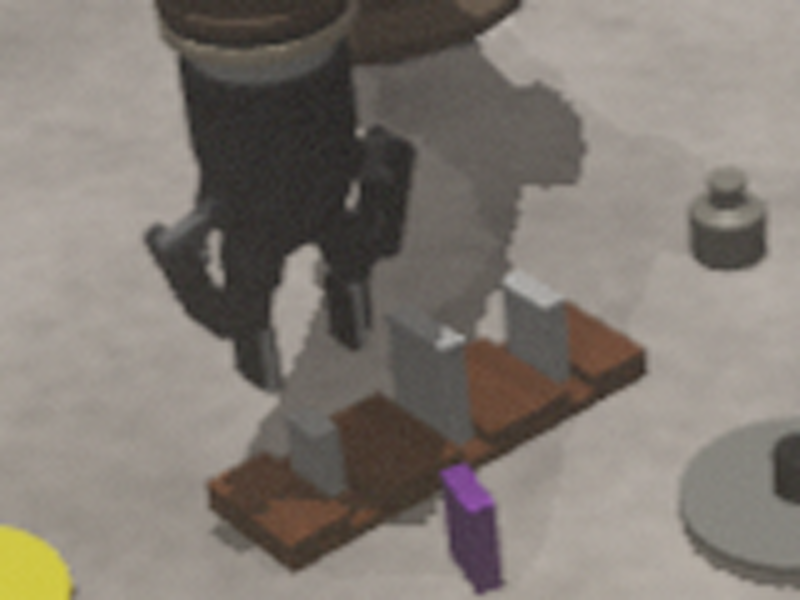

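The jaws straddle the small shim in line: tip midpoint at crop (308,365), shim top at (313,415). I'm going down and gripping.

>>> {"method": "jog_arm", "body": {
  "commands": [
    [0,0,-2,0,0,0,0.5],
    [0,0,-2,0,0,0,0.5],
    [0,0,-1.6,0,0,0,0.5],
    [0,0,0,0,0,0,0.5],
    [0,0,0,0,0,0,0],
    [0,0,0,0,0,0,0],
    [0,0,0,0,0,0,0],
    [0,0,0,0,0,0,0],
    [0,0,0,0,0,0,0]
  ],
  "grip_force": 40
}}

```text
t: 6.75
tool_pos: [0.4699, -0.3251, 0.0512]
orientation: [-0.099, 3.139, -0.001]
force: [-1.0, 1.8, 6.1]
gripper_width: 0.151
gripper_force: 40.5
```

>>> {"method": "jog_arm", "body": {
  "commands": [
    [0,0,1,0,0,0,0],
    [0,0,2,0,0,0,0],
    [0,0,3,0,0,0,0],
    [0,0,4,0,0,0,0],
    [0,0,4,0,0,0,0],
    [0,0,0,0,0,0,0]
  ],
  "grip_force": 60
}}

```text
t: 7.5
tool_pos: [0.4706, -0.3259, 0.1939]
orientation: [-0.099, 3.135, -0.004]
force: [0.7, 0.4, -0.6]
gripper_width: 0.15
gripper_force: 59.8
```

>>> {"method": "jog_arm", "body": {
  "commands": [
    [0.4,2.2,0,0,0,0,0],
    [0.8,5,0,0,0,0,0],
    [0.8,5,0,0,0,0,0],
    [0.8,5,0,0,0,0,0],
    [0.8,5,0,0,0,0,0],
    [0.8,5,0,0,0,0,0],
    [0.8,5,0,0,0,0,0],
    [0.8,5,0,0,0,0,0],
    [0.8,5,0,0,0,0,0],
    [0.8,5,0,0,0,0,0],
    [0.8,5,0,0,0,0,0],
    [0.8,5,0,0,0,0,0]
  ]
}}

```text
t: 9.0
tool_pos: [0.5609, 0.2486, 0.1896]
orientation: [0.099, -3.139, 0.001]
force: [1.3, -0.7, -0.6]
gripper_width: 0.151
gripper_force: 59.8
```

>>> {"method": "jog_arm", "body": {
  "commands": [
    [0.8,4.7,0,0,0,0,0],
    [0.5,2.4,0,0,0,0,0],
    [0,0,0,0,0,0,0],
    [0,0,0,0,0,0,0]
  ]
}}

```text
t: 9.5
tool_pos: [0.5741, 0.317, 0.1897]
orientation: [0.098, -3.139, 0.002]
force: [0.4, 0.0, -1.1]
gripper_width: 0.151
gripper_force: 59.8
```

```bash
python3 - <<'E'
from h import *
c=env.get_image('scene'); save(c,'near2.png',(330,60,470,180),5)
s=env.get_state(); print(s['tool_pos'],s['orientation'],s['gripper_width'],s['force'])
E
```

```text
[0.57428906 0.31660849 0.18995107] [ 9.65564581e-02 -3.13942350e+00  1.90073641e-03] 0.15066793057690686 [ 0.17164517 -1.55276597 -0.83370885]
```

View pics/near2.png

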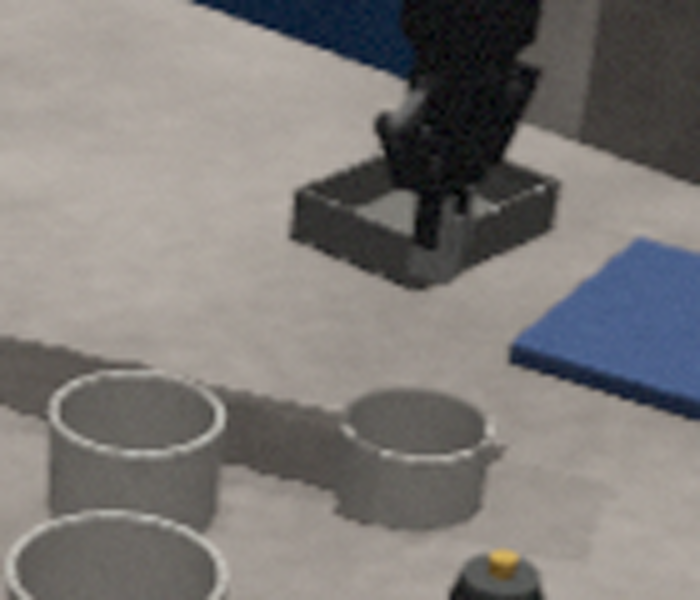

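The shim is held upright (bottom at crop (435,275)) and the pot rim centre shows at (418,427). I'll check the rim against its computed position and lower.

```bash
python3 - <<'E'
from h import *
c=env.get_image('scene'); print(proj(c,[[.5755,.319,.05],[.4718,.1811,.066],[.6075,.0245,.084],[.574,.317,.05]]), (330+418/5,60+427/5))
E
```

```text
[[412.94278455 144.28831428]
 [356.76950084 141.76786382]
 [352.59739014 173.61619467]
 [412.13288541 144.3203355 ]] (413.6, 145.4)
```

>>> {"method": "jog_arm", "body": {
  "commands": [
    [0,0,-4,0,0,0,0],
    [0,0,-4,0,0,0,0],
    [0,0,-3,0,0,0,0],
    [0,0,-2,0,0,0,0],
    [0,0,-0.5,0,0,0,0],
    [0,0,-0.3,0,0,0,0],
    [0,0,0,0,0,0,0]
  ]
}}

```text
t: 10.48
tool_pos: [0.5749, 0.3185, 0.0532]
orientation: [-0.099, 3.139, 0.001]
force: [-0.8, -0.4, -0.3]
gripper_width: 0.148
gripper_force: 59.8
```

>>> {"method": "jog_arm", "body": {
  "commands": [
    [0,0,-0.2,0,0,0,0],
    [0,0,-0.2,0,0,0,0],
    [0,0,-0.1,0,0,0,0],
    [0,0,0,0,0,0,0]
  ]
}}

```text
t: 10.98
tool_pos: [0.5743, 0.3183, 0.0474]
orientation: [-0.099, 3.14, 0.0]
force: [-1.3, -0.8, 0.3]
gripper_width: 0.149
gripper_force: 59.9
```

>>> {"method": "jog_arm", "body": {
  "commands": [
    [0,0,-0.1,0,0,0,0],
    [0,0,0,0,0,0,0]
  ]
}}

```text
t: 11.22
tool_pos: [0.5744, 0.3183, 0.0473]
orientation: [-0.099, 3.14, 0.001]
force: [-3.1, -1.6, 10.0]
gripper_width: 0.152
gripper_force: 61.5
```

>>> {"method": "jog_arm", "body": {
  "commands": [
    [0,0,-0.1,0,0,0,0],
    [0,0,0,0,0,0,0]
  ]
}}

```text
t: 11.48
tool_pos: [0.5744, 0.3184, 0.0473]
orientation: [-0.099, 3.14, 0.001]
force: [-6.4, -2.6, 19.0]
gripper_width: 0.147
gripper_force: 62.8
```

>>> {"method": "jog_arm", "body": {
  "commands": [
    [0,0,-0.1,0,0,0,0],
    [0,0,0,0,0,0,0]
  ]
}}

```text
t: 11.72
tool_pos: [0.5744, 0.3183, 0.0472]
orientation: [-0.099, 3.14, 0.002]
force: [-10.3, -4.0, 27.6]
gripper_width: 0.149
gripper_force: 64.1
```

>>> {"method": "jog_arm", "body": {
  "commands": [
    [0,0,0.3,0,0,0,0],
    [0,0,0,0,0,0,0],
    [0,0,0,0,0,0,0.25],
    [0,0,0,0,0,0,0.35],
    [0,0,0,0,0,0,0.4],
    [0,0,0,0,0,0,0.4],
    [0,0,1,0,0,0,0.4],
    [0,0,3,0,0,0,0.4],
    [0,0,5,0,0,0,0.4],
    [0,0,5,0,0,0,0.4],
    [0,0,0,0,0,0,0.4]
  ]
}}

```text
t: 13.1
tool_pos: [0.5768, 0.3193, 0.1928]
orientation: [-0.099, 3.133, 0.007]
force: [0.4, 0.5, -0.8]
gripper_width: 0.403
gripper_force: 0.0
```

```bash
python3 - <<'E'
from h import *
c=env.get_image('scene'); t=env.get_image('top')
a=lambda c,b:cv2.resize(c['image'][b[1]:b[3],b[0]:b[2],::-1],(400,300),interpolation=cv2.INTER_CUBIC)
cv2.imwrite('pics/chk1.png',np.hstack([a(c,(373,115,453,175)),a(t,(137,173,217,233))]))
s=env.get_state(); print(s['tool_pos'])
E
```

```text
[0.57447891 0.31841946 0.18831929]
```

View pics/chk1.png

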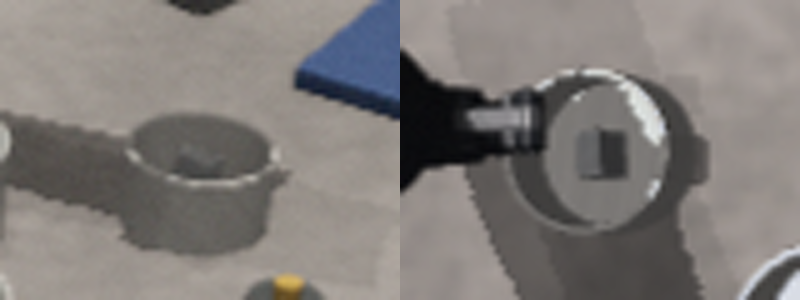

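The small shim stands in the small pot, upright and centred. Next is the medium.

>>> {"method": "jog_arm", "body": {
  "commands": [
    [-0.5,-2.2,0,0,0,0,0.5],
    [-1,-4.6,0,0,0,0,0.5],
    [-1,-4.6,0,0,0,0,0.5],
    [-1,-4.6,0,0,0,0,0.5],
    [-1,-4.6,0,0,0,0,0.5],
    [-1,-4.6,0,0,0,0,0.5],
    [-1,-4.6,0,0,0,0,0.5],
    [-1,-4.6,0,0,0,0,0.5],
    [-1,-4.6,0,0,0,0,0.5],
    [-1,-4.6,0,0,0,0,0.5],
    [-1,-4.6,0,0,0,0,0.5],
    [-0.4,-2,0,0,0,0,0.5]
  ]
}}

```text
t: 14.7
tool_pos: [0.4634, -0.1864, 0.1864]
orientation: [0.093, -3.138, 0.0]
force: [0.2, 0.1, 0.8]
gripper_width: 0.501
gripper_force: 0.0
```

>>> {"method": "jog_arm", "body": {
  "commands": [
    [0,0,0,0,0,0,0.5],
    [0,0,0,0,0,0,0.5],
    [0,0,-4,0,0,0,0.5],
    [0,0,-4,0,0,0,0.5],
    [0,0,0,0,0,0,0.5],
    [0,0,0,0,0,0,0.5]
  ]
}}

```text
t: 15.45
tool_pos: [0.466, -0.1832, 0.1082]
orientation: [-0.101, 3.139, -0.0]
force: [0.3, 0.3, -0.1]
gripper_width: 0.504
gripper_force: 0.0
```

```bash
python3 - <<'E'
from h import *
c=env.get_image('scene'); save(c,'near3.png',(180,120,320,240),5)
s=env.get_state(); print(s['tool_pos'],s['orientation']); print((proj(c,[s['tool_pos']-[0,0,.025],[.465,-.184,.06]])-[180,120])*5)
E
```

```text
[ 0.46635432 -0.18350546  0.10864594] [-1.00256028e-01  3.13822311e+00 -4.53104619e-04]
[[381.47417469 302.47055766]
 [382.03574688 340.008724  ]]
```

View pics/near3.png

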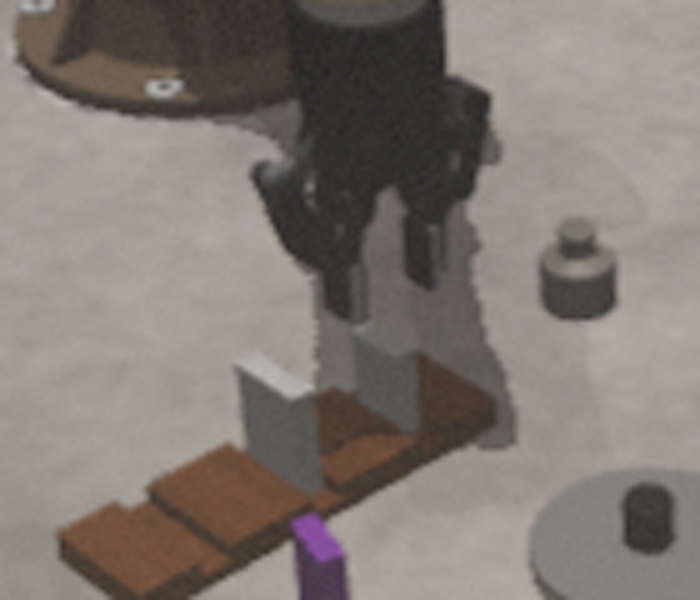

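The tips are centred over the medium shim (tip midpoint (385,300), shim top (385,342)). I'm descending and gripping.

>>> {"method": "jog_arm", "body": {
  "commands": [
    [0,0,-2,0,0,0,0.5],
    [0,0,-2,0,0,0,0.5],
    [0,0,-1.2,0,0,0,0.5],
    [0,0,0,0,0,0,0.5],
    [0,0,0,0,0,0,0],
    [0,0,0,0,0,0,0],
    [0,0,0,0,0,0,0],
    [0,0,0,0,0,0,0],
    [0,0,0,0,0,0,0]
  ],
  "grip_force": 60
}}

```text
t: 16.62
tool_pos: [0.4659, -0.1839, 0.0562]
orientation: [-0.099, 3.139, -0.0]
force: [-1.2, 0.2, 7.2]
gripper_width: 0.149
gripper_force: 58.7
```

>>> {"method": "jog_arm", "body": {
  "commands": [
    [0,0,1,0,0,0,0],
    [0,0,2,0,0,0,0],
    [0,0,3,0,0,0,0],
    [0,0,4,0,0,0,0],
    [0,0,3,0,0,0,0],
    [0,0,0,0,0,0,0]
  ]
}}

```text
t: 17.38
tool_pos: [0.4665, -0.1842, 0.1878]
orientation: [-0.099, 3.135, -0.001]
force: [-0.3, -0.7, -2.3]
gripper_width: 0.151
gripper_force: 58.8
```

>>> {"method": "jog_arm", "body": {
  "commands": [
    [0,2.3,0,0,0,0,0],
    [0.1,4.5,0,0,0,0,0],
    [0.1,4.5,0,0,0,0,0],
    [0.1,4.5,0,0,0,0,0],
    [0.1,4.5,0,0,0,0,0],
    [0.1,4.5,0,0,0,0,0],
    [0,4.5,0,0,0,0,0],
    [0,4.5,0,0,0,0,0],
    [0,2.5,0,0,0,0,0],
    [0,0,0,0,0,0,0],
    [0,0,0,0,0,0,0]
  ]
}}

```text
t: 18.75
tool_pos: [0.4699, 0.1782, 0.1847]
orientation: [0.098, -3.139, 0.002]
force: [0.6, -0.3, -1.3]
gripper_width: 0.153
gripper_force: 58.8
```

>>> {"method": "jog_arm", "body": {
  "commands": [
    [0,0,-4,0,0,0,0],
    [0,0,-3,0,0,0,0],
    [0,0,-2.5,0,0,0,0],
    [0,0,-2,0,0,0,0],
    [0,0,-1,0,0,0,0],
    [0,0,0,0,0,0,0],
    [0,0,0,0,0,0,0]
  ]
}}

```text
t: 19.62
tool_pos: [0.4709, 0.1791, 0.061]
orientation: [-0.098, 3.139, 0.001]
force: [0.2, -0.9, -1.7]
gripper_width: 0.154
gripper_force: 58.8
```

>>> {"method": "jog_arm", "body": {
  "commands": [
    [0,0,-0.3,0,0,0,0],
    [0,0,-0.3,0,0,0,0],
    [0,0,-0.1,0,0,0,0],
    [0,0,0,0,0,0,0]
  ]
}}

```text
t: 20.12
tool_pos: [0.4703, 0.1793, 0.0533]
orientation: [0.099, -3.14, 0.0]
force: [-1.1, 0.9, -1.0]
gripper_width: 0.155
gripper_force: 58.8
```

>>> {"method": "jog_arm", "body": {
  "commands": [
    [0,0,-0.1,0,0,0,0],
    [0,0,0,0,0,0,0]
  ]
}}

```text
t: 20.38
tool_pos: [0.4704, 0.1793, 0.0523]
orientation: [-0.099, 3.14, 0.0]
force: [-0.2, 0.8, -1.5]
gripper_width: 0.155
gripper_force: 58.9
```

>>> {"method": "jog_arm", "body": {
  "commands": [
    [0,0,-0.1,0,0,0,0],
    [0,0,0,0,0,0,0]
  ]
}}

```text
t: 20.62
tool_pos: [0.4704, 0.1793, 0.0522]
orientation: [-0.099, 3.14, 0.001]
force: [-3.4, -1.4, 12.2]
gripper_width: 0.152
gripper_force: 61.2
```

>>> {"method": "jog_arm", "body": {
  "commands": [
    [0,0,0.1,0,0,0,0],
    [0,0,0,0,0,0,0.25],
    [0,0,0,0,0,0,0.35],
    [0,0,0,0,0,0,0.4],
    [0,0,0,0,0,0,0.4],
    [0,0,1,0,0,0,0.4],
    [0,0,3,0,0,0,0.4],
    [0,0,5,0,0,0,0.4],
    [0,0,5,0,0,0,0.4],
    [0,0,0,0,0,0,0.4]
  ]
}}

```text
t: 21.88
tool_pos: [0.4725, 0.1801, 0.1966]
orientation: [-0.099, 3.133, 0.006]
force: [0.1, 0.4, -0.8]
gripper_width: 0.4
gripper_force: 0.0
```

>>> {"method": "jog_arm", "body": {
  "commands": [
    [0,-2.3,0,0,0,0,0.5],
    [0,-4.5,0,0,0,0,0.5],
    [0,-4.5,0,0,0,0,0.5],
    [0,-4.5,0,0,0,0,0.5],
    [0,-4.5,0,0,0,0,0.5],
    [0,-4.5,0,0,0,0,0.5],
    [0,-4.5,0,0,0,0,0.5],
    [-0.1,-4.5,0,0,0,0,0.5],
    [-0.1,-4.5,0,0,0,0,0.5],
    [-0.1,-3.5,0,0,0,0,0.5],
    [0,-1.6,0,0,0,0,0.5],
    [0,0,0,0,0,0,0.5]
  ]
}}

```text
t: 23.38
tool_pos: [0.467, -0.255, 0.192]
orientation: [0.097, -3.139, -0.0]
force: [-0.1, 1.5, 0.5]
gripper_width: 0.501
gripper_force: 0.0
```

>>> {"method": "jog_arm", "body": {
  "commands": [
    [0,0,0,0,0,0,0.5],
    [0,0,-3,0,0,0,0.5],
    [0,0,-3,0,0,0,0.5],
    [0,0,0,0,0,0,0.5],
    [0,0,0,0,0,0,0.5]
  ]
}}

```text
t: 24.0
tool_pos: [0.468, -0.2542, 0.1332]
orientation: [-0.101, 3.139, -0.0]
force: [-0.4, 0.8, 0.2]
gripper_width: 0.502
gripper_force: 0.0
```

```bash
python3 - <<'E'
from h import *
c=env.get_image('scene'); t=env.get_image('top')
a=lambda c,b:cv2.resize(c['image'][b[1]:b[3],b[0]:b[2],::-1],(400,300),interpolation=cv2.INTER_CUBIC)
cv2.imwrite('pics/chk2.png',np.vstack([np.hstack([a(c,(317,121,397,181)),a(t,(183,208,263,268))]),np.hstack([a(c,(180,150,300,240)),a(t,(330,190,450,280))])]))
s=env.get_state(); print(s['tool_pos'],(proj(c,[s['tool_pos']-[0,0,.025],[.467,-.254,.072]])-[180,150])*400/120+[0,300])
E
```

```text
[ 0.46817095 -0.25468116  0.1335761 ] [[175.49307035 409.34647631]
 [179.78157941 449.1653904 ]]
```

View pics/chk2.png

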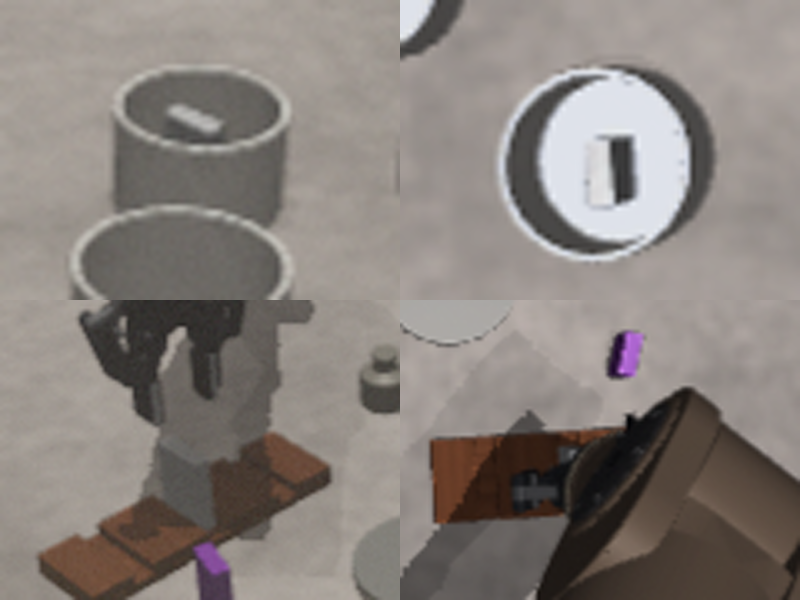

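The medium shim stands in its pot (upper panels). The jaws straddle the large shim, so I'm descending.

>>> {"method": "jog_arm", "body": {
  "commands": [
    [0,0,-2.5,0,0,0,0.5],
    [0,0,-2.5,0,0,0,0.5],
    [0,0,-1.7,0,0,0,0.5],
    [0,0,0,0,0,0,0.5],
    [0,0,0,0,0,0,0],
    [0,0,0,0,0,0,0],
    [0,0,0,0,0,0,0],
    [0,0,0,0,0,0,0],
    [0,0,0,0,0,0,0]
  ],
  "grip_force": 60
}}

```text
t: 25.22
tool_pos: [0.468, -0.2551, 0.0663]
orientation: [-0.099, 3.138, -0.001]
force: [-1.3, -0.2, 7.2]
gripper_width: 0.154
gripper_force: 59.1
```

>>> {"method": "jog_arm", "body": {
  "commands": [
    [0,0,1,0,0,0,0],
    [0,0,2,0,0,0,0],
    [0,0,4,0,0,0,0],
    [0,0,4,0,0,0,0],
    [0,0,3.4,0,0,0,0],
    [0,0,0,0,0,0,0]
  ]
}}

```text
t: 25.98
tool_pos: [0.4684, -0.2554, 0.2119]
orientation: [-0.099, 3.136, -0.002]
force: [-0.1, 0.8, -3.7]
gripper_width: 0.15
gripper_force: 59.0
```

>>> {"method": "jog_arm", "body": {
  "commands": [
    [1,2,0,0,0,0,0],
    [2,4,0,0,0,0,0],
    [2,4,0,0,0,0,0],
    [2,4,0,0,0,0,0],
    [2,4,0,0,0,0,0],
    [2,4,0,0,0,0,0],
    [2,4,0,0,0,0,0],
    [1,2,0,0,0,0,0],
    [0,0,0,0,0,0,0],
    [0,0,0,0,0,0,0]
  ]
}}

```text
t: 27.22
tool_pos: [0.6065, 0.0237, 0.2086]
orientation: [0.097, -3.138, 0.002]
force: [0.1, -1.3, -3.7]
gripper_width: 0.154
gripper_force: 58.7
```

>>> {"method": "jog_arm", "body": {
  "commands": [
    [0,0,-3,0,0,0,0],
    [0,0,0,0,0,0,0],
    [0,0,0,0,0,0,0]
  ]
}}

```text
t: 27.6
tool_pos: [0.6074, 0.0242, 0.1801]
orientation: [-0.097, 3.14, -0.0]
force: [-0.5, -0.2, -2.8]
gripper_width: 0.151
gripper_force: 58.7
```

```bash
python3 - <<'E'
from h import *
c=env.get_image('scene'); save(c,'near4.png',(290,110,430,230),5)
s=env.get_state(); print(s['tool_pos'],s['force']); print((proj(c,[s['tool_pos']-[0,0,.058],[.6075,.0245,.084]])-[290,110])*5)
E
```

```text
[0.60773428 0.02444559 0.18038497] [ 0.34749854  0.21305002 -2.82546782]
[[316.71366781 255.34076348]
 [312.9869507  318.08097333]]
```

View pics/near4.png

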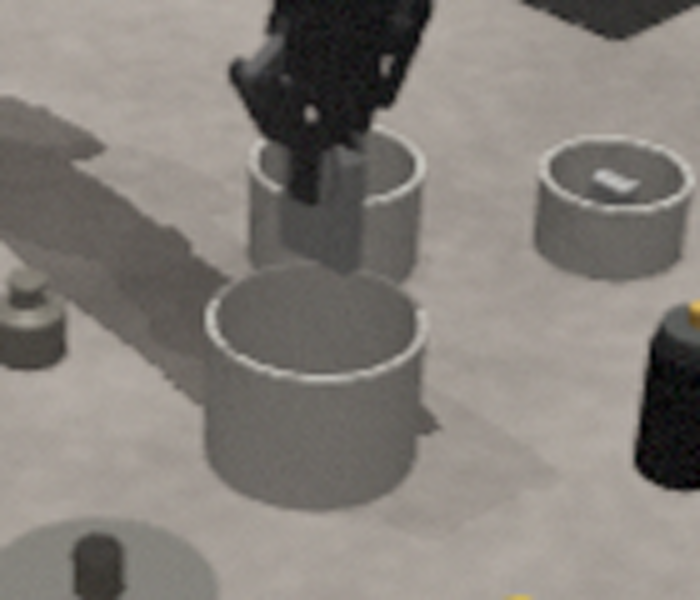

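Shim upright above the large pot (rim centre (317,321), as predicted). I'm lowering it.

>>> {"method": "jog_arm", "body": {
  "commands": [
    [0,0,-2.5,0,0,0,0],
    [0,0,-3,0,0,0,0],
    [0,0,-3,0,0,0,0],
    [0,0,-2,0,0,0,0],
    [0,0,-0.8,0,0,0,0],
    [0,0,-0.3,0,0,0,0],
    [0,0,0,0,0,0,0]
  ]
}}

```text
t: 28.52
tool_pos: [0.608, 0.0252, 0.0642]
orientation: [-0.099, 3.139, 0.0]
force: [0.2, 0.4, -3.7]
gripper_width: 0.148
gripper_force: 58.9
```

>>> {"method": "jog_arm", "body": {
  "commands": [
    [0,0,-0.1,0,0,0,0],
    [0,0,0,0,0,0,0]
  ]
}}

```text
t: 28.78
tool_pos: [0.6076, 0.0253, 0.0628]
orientation: [-0.099, 3.139, 0.0]
force: [0.0, -0.1, -3.6]
gripper_width: 0.153
gripper_force: 58.9
```

>>> {"method": "jog_arm", "body": {
  "commands": [
    [0,0,-0.1,0,0,0,0],
    [0,0,0,0,0,0,0]
  ]
}}

```text
t: 29.02
tool_pos: [0.6076, 0.0253, 0.0624]
orientation: [-0.099, 3.139, 0.001]
force: [-2.6, 0.1, 6.7]
gripper_width: 0.152
gripper_force: 60.6
```

>>> {"method": "jog_arm", "body": {
  "commands": [
    [0,0,0.1,0,0,0,0],
    [0,0,0,0,0,0,0.25],
    [0,0,0,0,0,0,0.35],
    [0,0,0,0,0,0,0.4],
    [0,0,0,0,0,0,0.4],
    [0,0,1,0,0,0,0.4],
    [0,0,3,0,0,0,0.4],
    [0,0,5,0,0,0,0.4],
    [0,0,5,0,0,0,0.4],
    [0,0,0,0,0,0,0.4]
  ]
}}

```text
t: 30.28
tool_pos: [0.6098, 0.025, 0.2072]
orientation: [-0.098, 3.132, 0.001]
force: [-0.1, -0.3, 0.2]
gripper_width: 0.396
gripper_force: 0.0
```

>>> {"method": "jog_arm", "body": {
  "commands": [
    [0.3,-2,0,0,0,0,0.6],
    [0.6,-4,0,0,0,0,0.6],
    [0.6,-4,0,0,0,0,0.6],
    [0.6,-4,0,0,0,0,0.6],
    [0.6,-3,0,0,0,0,0.6],
    [0.1,-0.8,0,0,0,0,0.6],
    [0,0,0,0,0,0,0.6],
    [0,0,0,0,0,0,0.6]
  ]
}}

```text
t: 31.28
tool_pos: [0.6352, -0.1512, 0.2018]
orientation: [0.102, -3.139, -0.002]
force: [0.7, 1.1, 0.1]
gripper_width: 0.599
gripper_force: 0.0
```

>>> {"method": "jog_arm", "body": {
  "commands": [
    [0,0,-4,0,0,0,0.6],
    [0,0,-4,0,0,0,0.6],
    [0,0,-1,0,0,0,0.6],
    [0,0,0,0,0,0,0.6],
    [0,0,0,0,0,0,0.6]
  ]
}}

```text
t: 31.9
tool_pos: [0.6364, -0.1528, 0.1141]
orientation: [-0.1, 3.138, -0.001]
force: [-0.7, -0.1, 0.7]
gripper_width: 0.601
gripper_force: 0.0
```

```bash
python3 - <<'E'
from h import *
c=env.get_image('scene'); t=env.get_image('top')
a=lambda c,b:cv2.resize(c['image'][b[1]:b[3],b[0]:b[2],::-1],(400,300),interpolation=cv2.INTER_CUBIC)
cv2.imwrite('pics/chk3.png',np.vstack([np.hstack([a(c,(312,155,392,215)),a(t,(240,161,320,221))]),np.hstack([a(c,(260,170,360,245)),a(t,(295,145,395,220))])]))
s=env.get_state(); print(s['tool_pos'],(proj(c,[s['tool_pos']-[0,0,.025],[.6356,-.1531,.04]])-[260,170])*4+[0,300])
E
```

```text
[ 0.63626218 -0.1529044   0.11392757] [[196.48683032 432.28921458]
 [195.77421838 496.94733064]]
```

View pics/chk3.png

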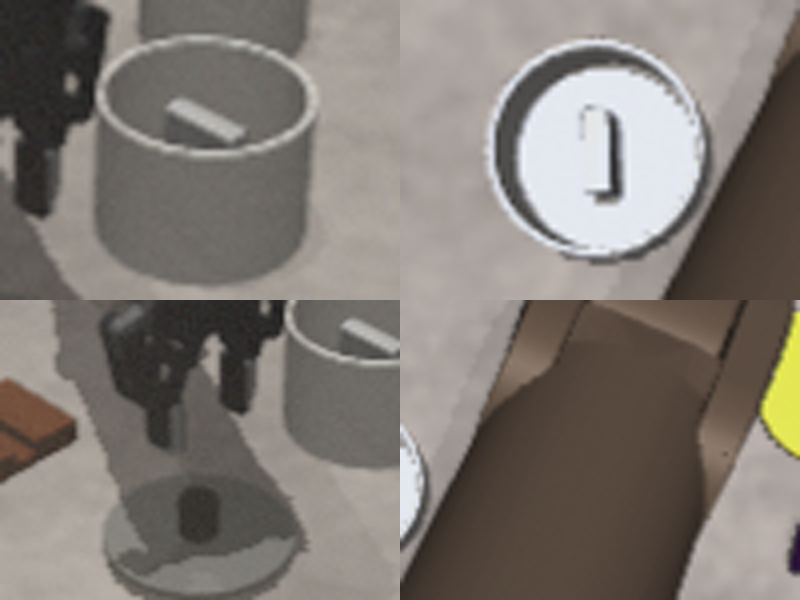

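The large shim stands in its pot (upper panels). The knob top at (199,493) is under the jaws' midpoint. I'm gripping the lid.

>>> {"method": "jog_arm", "body": {
  "commands": [
    [0,0,-2.5,0,0,0,0.6],
    [0,0,-2.5,0,0,0,0.6],
    [0,0,-1.9,0,0,0,0.6],
    [0,0,0,0,0,0,0.6],
    [0,0,0,0,0,0,0],
    [0,0,0,0,0,0,0],
    [0,0,0,0,0,0,0],
    [0,0,0,0,0,0,0],
    [0,0,0,0,0,0,0]
  ],
  "grip_force": 60
}}

```text
t: 33.12
tool_pos: [0.6362, -0.1531, 0.0447]
orientation: [-0.099, 3.138, -0.001]
force: [-0.7, -0.1, 6.3]
gripper_width: 0.281
gripper_force: 59.0
```

>>> {"method": "jog_arm", "body": {
  "commands": [
    [0,0,1,0,0,0,0],
    [0,0,2,0,0,0,0],
    [0,0,4,0,0,0,0],
    [0,0,4,0,0,0,0],
    [0,0,2,0,0,0,0],
    [0,0,0,0,0,0,0],
    [0,0,0,0,0,0,0]
  ],
  "grip_force": 80
}}

```text
t: 34.0
tool_pos: [0.6348, -0.1524, 0.1728]
orientation: [0.099, -3.139, -0.001]
force: [-0.3, 0.6, -3.3]
gripper_width: 0.273
gripper_force: 78.6
```

>>> {"method": "jog_arm", "body": {
  "commands": [
    [-0.2,1.5,0,0,0,0,0],
    [-0.5,3,0,0,0,0,0],
    [-0.5,3,0,0,0,0,0],
    [-0.5,3,0,0,0,0,0],
    [-0.5,3,0,0,0,0,0],
    [-0.5,2.8,0,0,0,0,0],
    [-0.2,1.5,0,0,0,0,0],
    [0,0,0,0,0,0,0],
    [0,0,0,0,0,0,0]
  ]
}}

```text
t: 35.12
tool_pos: [0.6064, 0.0239, 0.1732]
orientation: [0.097, -3.14, 0.002]
force: [0.5, 0.1, -3.0]
gripper_width: 0.274
gripper_force: 78.7
```

>>> {"method": "jog_arm", "body": {
  "commands": [
    [0,0,-2,0,0,0,0],
    [0,0,-1.2,0,0,0,0],
    [0,0,0,0,0,0,0],
    [0,0,0,0,0,0,0]
  ]
}}

```text
t: 35.62
tool_pos: [0.6067, 0.0248, 0.1417]
orientation: [-0.098, 3.14, -0.0]
force: [-0.2, 0.7, -3.0]
gripper_width: 0.27
gripper_force: 78.8
```

```bash
python3 - <<'E'
from h import *
c=env.get_image('scene'); save(c,'near5.png',(290,110,430,230),5)
s=env.get_state(); print(s['tool_pos'],s['force'],s['gripper_width'])
E
```

```text
[0.6067798  0.02498016 0.14190212] [-0.19118781  0.85042883 -1.79969046] 0.27475431675225115
```

View pics/near5.png

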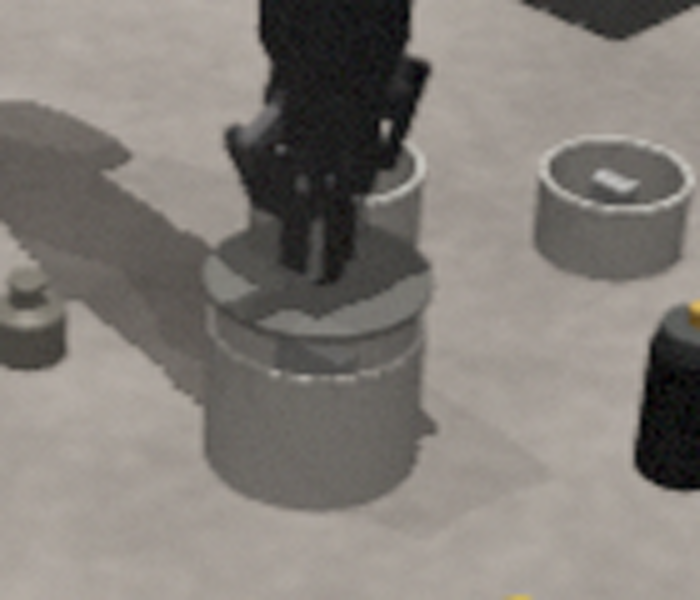

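The lid (centre column 317) is level and aligned over the pot (316). I'm seating it.

>>> {"method": "jog_arm", "body": {
  "commands": [
    [0,0,-0.6,0,0,0,0],
    [0,0,-0.4,0,0,0,0],
    [0,0,-0.4,0,0,0,0],
    [0,0,0,0,0,0,0]
  ]
}}

```text
t: 36.17
tool_pos: [0.6061, 0.0253, 0.1269]
orientation: [0.099, -3.139, 0.0]
force: [0.2, -0.1, -2.3]
gripper_width: 0.277
gripper_force: 78.7
```

>>> {"method": "jog_arm", "body": {
  "commands": [
    [0,0,-0.3,0,0,0,0],
    [0,0,-0.2,0,0,0,0],
    [0,0,0,0,0,0,0]
  ]
}}

```text
t: 36.55
tool_pos: [0.6062, 0.0253, 0.1221]
orientation: [0.099, -3.14, -0.0]
force: [0.1, -0.2, -2.5]
gripper_width: 0.275
gripper_force: 78.7
```

>>> {"method": "jog_arm", "body": {
  "commands": [
    [0,0,-0.2,0,0,0,0],
    [0,0,0,0,0,0,0]
  ]
}}

```text
t: 36.8
tool_pos: [0.6062, 0.0253, 0.1202]
orientation: [0.099, -3.14, -0.0]
force: [0.2, 0.6, -2.6]
gripper_width: 0.271
gripper_force: 78.7
```

>>> {"method": "jog_arm", "body": {
  "commands": [
    [0,0,-0.1,0,0,0,0],
    [0,0,0,0,0,0,0]
  ]
}}

```text
t: 37.05
tool_pos: [0.6064, 0.0253, 0.1198]
orientation: [-0.099, 3.14, 0.0]
force: [-2.3, 1.3, 4.3]
gripper_width: 0.274
gripper_force: 79.7
```

Contact came at z = 0.1198, against an expected 0.1195 when fully home. I'm releasing and backing off.

>>> {"method": "jog_arm", "body": {
  "commands": [
    [0,0,-0.05,0,0,0,0],
    [0,0,0,0,0,0,0.35],
    [0,0,0,0,0,0,0.5],
    [0,0,0,0,0,0,0.6],
    [0,0,0,0,0,0,0.6],
    [0,0,0,0,0,0,0.6],
    [0,0,1,0,0,0,0.6],
    [0,0,3,0,0,0,0.6],
    [0,0,5,0,0,0,0.6],
    [0,0,5,0,0,0,0.6],
    [-3,-3,2,0,0,0,0.6],
    [-4,-4,0,0,0,0,0.6]
  ]
}}

```text
t: 38.55
tool_pos: [0.5372, -0.045, 0.2813]
orientation: [-0.102, 3.135, -0.0]
force: [0.2, -1.0, -0.3]
gripper_width: 0.602
gripper_force: 0.0
```

>>> {"method": "jog_arm", "body": {
  "commands": [
    [-4,-5,0,0,0,0,0.6],
    [-3,-5,0,0,0,0,0.6],
    [0,-5,0,0,0,0,0.6],
    [0,-5,0,0,0,0,0.6],
    [0,0,0,0,0,0,0.6],
    [0,0,0,0,0,0,0.6],
    [0,0,0,0,0,0,0.6],
    [0,0,0,0,0,0,0.6]
  ]
}}

```text
t: 39.55
tool_pos: [0.4676, -0.2424, 0.2789]
orientation: [-0.102, 3.14, 0.001]
force: [0.3, -0.3, 0.4]
gripper_width: 0.601
gripper_force: 0.0
```

```bash
python3 - <<'E'
from m import *
c=env.get_image('scene'); t=env.get_image('top')
a=lambda c,b:cv2.resize(c['image'][b[1]:b[3],b[0]:b[2],::-1],(400,300),interpolation=cv2.INTER_CUBIC)
cv2.imwrite('pics/fin.png',np.vstack([np.hstack([a(c,(312,145,392,205)),a(t,(240,161,320,221))]),np.hstack([a(c,(180,60,500,300)),a(t,(130,90,450,330))])]))
p=np.array([.6062,.0253]); print((proj(c,[[*p,.115],[*p,.089]])-[312,145])*5)
print([[ (np.round(d['rect']).tolist(),round(d['conf'],2)) for d in env.look_for('scene',k)[:1]] for k in('driver_grip','sensor_center','weight_center')])
E
```

```text
[[205.07872732  90.89997694]
 [202.73662294 133.47162524]]
[[([333.0, 230.0, 398.0, 270.0], 0.63)], [([416.0, 167.0, 439.0, 208.0], 0.83)], [([287.0, 161.0, 303.0, 185.0], 0.58)]]
```

View pics/fin.png

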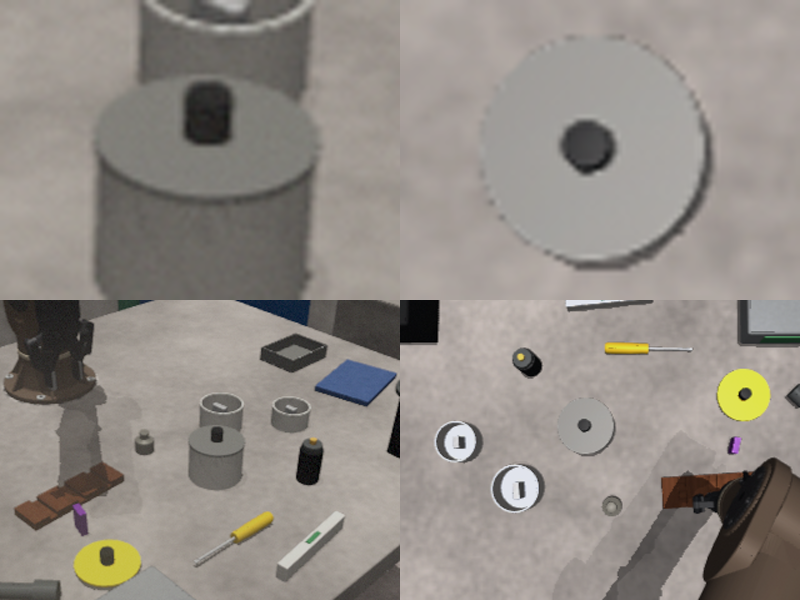

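The lid sits flat on the rim (knob at (208,112) in the upper-left panel), and the small and medium shims stand in their pots. The bystanders are where they were, so I'm handing in.

```bash
python3 -c "
from bench import env
print(env.job_done())"
```

```text
the job is handed in; nothing more can be done
None
```

The job is handed in at about 40 s: each shim stands upright in the pot of its size, the grey lid is fully home on the large pot, and the driver, sensor and weight were not moved; no verdict came back.

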